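Turn over the control-board carrier and wedge it into the battery pack's dock

TASK

The wedge-shaped control-board carrier lies circuit side down. Push it up against the leaning fence to stand it up there and turn it over, so that the circuit side faces up, then slide it narrow end first along the orange tapered dovetail way at the foot of the battery pack until it wedges tight. Leave the loose cells, the screwdriver and the phone where they are.

Things in the scene. Friction and masses are not known exactly. Their poses are not given: they have to be found in the camera images.
- carrier_mid (a point): Centre (along, across and up) of the loose carrier, a flat black wedge 130 mm long, 14 mm thick, 0.13-0.25 kg: aluminium back on one broad face, green circuit board with flush parts on the other. x: along it to the narrow end (nose); z: out of the circuit face, down at the start, up at the end. At the start the nose points roughly to the fence, with a gap.
- carrier_wide_end (a point): Middle of the carrier's square wide end face, half-way up (65 mm behind its centre). The aluminium face is 62 mm wide at this end and 39 mm at the nose (5 degrees a side); the long sides are bevelled 20 degrees, so the circuit face is 52 and 29 mm wide. It can be gripped across its width near this end, also by a tilted gripper; held firmly it turns with the gripper.
- fence: Fixed aluminium fence, a stop plate 180 mm wide, about 60 mm high, 10 mm thick, on a foot behind it. Origin: middle of the bottom edge of its front face, on the table. The face looks along -x and leans back 15 degrees to +x (top 16 mm further back than foot), so that a part stood on end against it stays leaning there. y: along the fence; z up.
- dock: Fixed dock: two orange dovetail rails on the table, 15 mm high, 100 mm long, 100 mm over their outsides, the blue battery pack (150 mm wide, 78 mm high) 120 mm behind the mouth. Origin: middle of the mouth, at table height; x: into the way; z up. At table height the way is 55 mm wide at the mouth and narrows 5 degrees a side; the rails overhang 20 degrees inwards.
- dock_tight (a point): Where the carrier's centre comes when it is wedged: 25 mm past the mouth on the dock's middle line, 7 mm above the table, axes as the dock's. The nose is then about 90 mm past the mouth and the last 40 mm of the carrier stay outside the rails. It slides on the table top; a push of about 10 N on the middle of the wide end drives it tight.
- cell_a: Loose blue battery cell standing upright, 33 mm across, 70 mm tall; origin at the centre of its underside. Leave alone.
- cell_b: Second such cell, same size. Leave alone.
- screwdriver: Loose screwdriver, 190 mm long, lying on the table. Leave alone.
- phone: Loose black phone, 150 x 72 x 9 mm, lying on the table; origin at the centre of its underside. Leave alone.
Things that resemble listed ones, but are neither listed nor needed, are in the scene too. There is more than one size of the fence; the job needs the smaller.

How it is judged:
On the way, in this order (a step that is already met when the one before it is completed fails the run):
1. the carrier is stood up against the fence (within 35 degrees of upright, touching the fence) (angle between carrier_mid's own z axis and vertical between 0.96 and 2.18 rad and contact force between carrier and fence above 0.05 N), for 0.1 s.
2. the carrier is turned over, circuit side up (angle between carrier_mid's own z axis and vertical below 0.3 rad), for 0.1 s.
At the end, for the whole second after the job is handed in: The carrier lies flat (within 4.5 degrees), circuit side up, in the dovetail way, wedged: its centre at least 20 mm past the mouth (25 mm is nominal), within 5 mm of the way's middle line and 3.5 degrees of its direction, at rest (x of carrier_mid in the frame of dock between 0.02 and 0.045 m and y of carrier_mid in the frame of dock between -0.005 and 0.005 m and height (world z) of carrier_mid below 0.011 m and angle between carrier_mid's own z axis and vertical below 0.08 rad and angle between the x axis of carrier_mid and the x axis of dock, either way round below 0.06 rad and linear speed of carrier below 0.01 m/s); the robot touches nothing.
It fails at once if a loose cell, the screwdriver or the phone is moved more than 30 mm or a cell is tipped over (distance of any of cell_a, cell_b, screwdriver, phone from where it was at the start of the episode above 0.03 m or angle between any of cell_a, cell_b's own z axis and vertical above 0.5 rad).
It also fails if it takes over 72 s, if anything falls off the work surface, if the arm or the gripper's body presses on something with over 40 N, if the wrist force passes 120 N, or if a joint passes its speed limit or range.

ROBOT

A 6-joint arm with a two-finger parallel gripper is mounted at the origin on the work surface. World frame = base frame: x ahead of the robot, y to its left, z up, the work surface at z = 0. Lengths are in m, angles in rad, forces in N, time in s.
With the tool pointing down it reaches from about 0.325 to 0.925 m from the base axis. Payload 3.1 kg.
Tool frame: the origin (TCP) lies on the mounting face of the last link; the fingertips stand 173 mm ahead of it and the grasp point (between the pads) lies 155 mm ahead of it (env.grip_depth is the distance from the TCP to the grasp point, in m); z points along the fingers, y is the line along which they close (so a half turn about z gives the same grasp; the last joint's range is limited). The gripper opens to 85 mm and grips with 20 to 120 N. Pads are 22 mm wide; open, the fingers measure 114 mm over their backs; the gripper's body (76 mm by 85 mm) begins 54 mm behind the grasp point. The pads swing forward as they close: fully open they stand 13 mm farther back than shut.
Start: joints at [-1.324, 0.217, 1.613, -0, 1.311, -0.112], TCP at [0.219, -0.585, 0.405] pointing down, gripper open.
Joint ranges: [-2.75, 2.75], [-0.78, 2.1], [0.31, 2.55], [-1.13, 4.27], [0.13, 2.63], [-2.58, 2.58]. Speed limits (rad/s): [2.79, 2.79, 3.14, 3.14, 3.14, 3.14].

INTERFACE

Orientations are given as a rotation vector (axis times angle).
In Python, from plant import readout, read_camera, calibration, env gives the robot as it stands.
- The arm moves only by the shell command python3 -m pendant 'ROWS' [OPENING] [FORCE]. ROWS is JSON, a list of rows, each a list of 4 numbers: the shift along the world's x, y, z in m, then the turn about the world's z in rad. A call has 1 to 5 rows; each row shifts and turns the commanded pose from where the row before left it; what a row does not reach is not made up. A row lasts 1/12 s, in which the tool goes at most 41.7 mm and 7.16 degrees, less where a joint would pass 70% of its speed; a pose out of reach is approached as far as the arm can. A call is refused whole if a number of a shift passes 0.0417 or a number of a turn 0.125, either way. A call with a gripper value outside its range is refused whole. OPENING is the closure, from 0 (fully open) to 1 (shut), set as the call begins (- or left out, the last holds). The fingers move at their own pace and stop on an object; FORCE is the grip in N (left out, the last holds). Time passes only in rows, so rows that do not move let the fingers close. It gives the time, the measured TCP pose, the force, the opening and the grip force at its end, in the units of the state.
- readout.sense(): the state, without advancing time (a new reading comes with each control period).
- read_camera(name): name is "scene" or "side" or "wrist"; returns (picture, depth): 480x640x3 uint8, blue, green, red; 480x640 float32, m along the optical axis (not along the pixel's ray), 0 where there is no reading.
- calibration(name): a dict with "fovy" (degrees; the focal length in pixels is half the picture's height over the tangent of half this angle, whatever the lens; pixels are square), "cx", "cy" (the principal point, pixels), "xyz" and "rotation" of the camera in the world; the wrist camera has in their place "hand_eye" (4x4, takes a point from camera to tool coordinates, whose origin is the TCP and whose axes are the flange's). Camera axes: x right, y down, z forward; pixel columns grow to the right and rows downward; lengths in m; the calibration is good to about 2 mm. A picture is of the moment at which its call begins: read the wrist's pose just before it. calibration takes no time and is no camera call.
- env.close_job(): hands the job in; it is judged then, once.
The state is a dict: "time_s": time; "joint_pos": joint angles; "qvel": joint speeds; "joint_torque": joint torques, N m; "tcp_pos": TCP position; "ee_rot": TCP orientation; "force": force on the tool from outside, world axes, zero at the start; "moment": the same for the moment, N m; "opening": finger opening in m; "finger_force": force on a finger pad.
Only numpy, scipy, OpenCV 4.12 (cv2) and the standard library are available. Lean on these libraries where they do the work, as an engineer would, in place of code of your own. Each camera call takes 0.05 s, during which the arm holds its last target. There are 200 camera calls.

## Working session

There is one attempt and no reset: what is moved stays moved. The work goes in short steps, Python scripts to look and compute and a shell command to move; the robot and the scene stay as the last step left them, time stands still between calls to the robot, and variables do not carry over. Pictures are saved under pics/ and viewed, at most 10 in all, crops included, and the job is handed in when it is done.

```bash
ls; mkdir -p pics; cat > h.py <<'E'
import numpy as np, cv2
from scipy.spatial.transform import Rotation as R
from plant import readout, read_camera, calibration, env
def look(name,save):
    s=readout.sense(); im,d=read_camera(name); c=calibration(name)
    f=240/np.tan(np.radians(c["fovy"])/2)
    if "hand_eye" in c:
        T=np.eye(4);T[:3,:3]=R.from_rotvec(s["ee_rot"]).as_matrix();T[:3,3]=s["tcp_pos"]; T=T@np.array(c["hand_eye"])
    else:
        T=np.eye(4);r=np.array(c["rotation"],float)
        T[:3,:3]=R.from_rotvec(r).as_matrix() if r.size==3 else r.reshape(3,3);T[:3,3]=c["xyz"]
    cv2.imwrite("pics/"+save+".png",im)
    v,u=np.mgrid[:480,:640]
    P=np.stack([(u-c["cx"])/f*d,(v-c["cy"])/f*d,d],-1)@T[:3,:3].T+T[:3,3]
    P[d==0]=np.nan
    np.savez("pics/"+save,im=im,P=P,T=T,f=f,c=[c["cx"],c["cy"]]); return im,P
E
python3 - <<'E'
from h import *
for n in("scene","side"):
    im,P=look(n,n+"0"); print(calibration(n))
print(readout.sense())
a=np.hstack([cv2.resize(cv2.imread("pics/%s0.png"%n),(640,480)) for n in("scene",)])
E
```

```text
pics
{'fovy': 52.25664932960437, 'cx': 320.7899738062954, 'cy': 237.08269741648917, 'xyz': array([ 1.45221268, -0.11142717,  0.90778356]), 'rotation': array([-1.93992039, -1.47156081,  0.64318018])}
{'fovy': 47.267909511490636, 'cx': 320.77559135974576, 'cy': 239.30244896757694, 'xyz': array([-0.09935693,  1.18362173,  0.9872518 ]), 'rotation': array([-0.70453385,  2.51959666, -1.26286166])}
{'time_s': 0.1, 'joint_pos': array([-1.32420743e+00,  2.17701659e-01,  1.61480524e+00, -2.34933399e-05,
        1.31134515e+00, -1.12186748e-01]), 'qvel': array([-0.00055203, -0.00152626, -0.00333285, -0.00039905, -0.00013604,
       -0.0005988 ]), 'joint_torque': array([-9.93885369e-04, -3.98077011e+01, -3.04972959e+01, -3.27464832e-04,
        4.20589626e-03,  2.48252405e-05]), 'tcp_pos': array([ 0.21938923, -0.58483129,  0.40346772]), 'ee_rot': array([-3.08896153e+00, -5.60153139e-01,  2.73700317e-04]), 'force': array([-0.42658808,  0.69973006, -1.0578879 ]), 'moment': array([0.03666589, 0.01989333, 0.02621245]), 'finger_force': 0.0, 'opening': 0.085901862413541}
```

View pics/scene0.png

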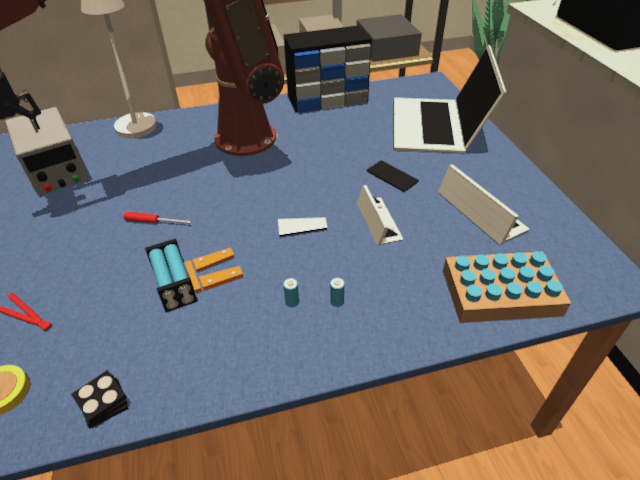

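View pics/side0.png

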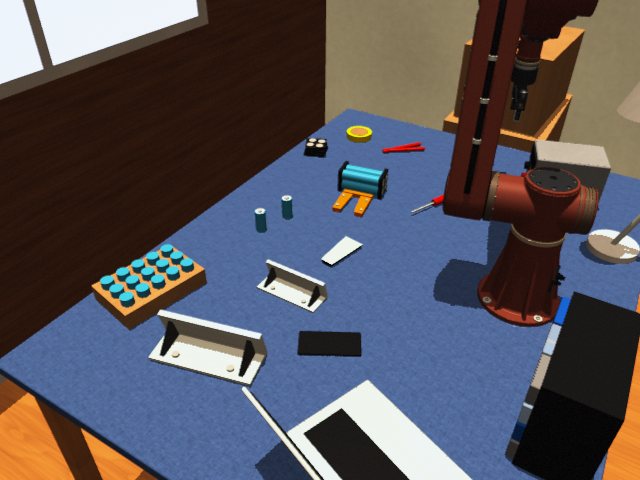

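Scene shows the carrier at (302,226), alu side up, the small fence at (380,215), the dock's orange rails at (215,270) and the cells at (291,292) and (337,291). The nose points along +y to the fence, and the mouth of the dock faces it. Next I measure these.

```bash
python3 - <<'E'
from h import *
def rect(q,n):
    q=q[~np.isnan(q).any(1)]
    r=cv2.minAreaRect((q[:,:2]*1000).astype(np.float32)); print(n,len(q),'z',np.percentile(q[:,2],[5,50,95]).round(4),'rect mm',np.round(r[0],1),np.round(r[1],1),round(r[2],1)); 
    return q
for n in("scene","side"):
    z=np.load(f"pics/{n}0.npz"); im=z["im"].astype(int);P=z["P"]
    hsv=cv2.cvtColor(z["im"],cv2.COLOR_BGR2HSV)
    print(n)
    U={"scene":{"car":(270,330,210,240),"fence":(352,405,182,248),"dock":(186,250,243,295),"cells":(280,350,272,310),"phone":(362,422,158,192)},
       "side":{"car":(318,366,232,268),"fence":(254,330,258,312),"dock":(330,374,188,216),"cells":(250,296,193,234),"phone":(295,365,328,360)}}[n]
    for k,(a,b,c,d) in U.items():
        p=P[c:d,a:b].reshape(-1,3);h=hsv[c:d,a:b].reshape(-1,3)
        tbl=(h[:,0]>100)&(h[:,0]<125)&(h[:,1]>60)
        if k=="car": q=rect(p[(h[:,2]>150)&(h[:,1]<60)],k); box=cv2.boxPoints(cv2.minAreaRect((q[:,:2]*1000).astype(np.float32))); print(box.round(0).tolist()); 
        elif k=="dock":
            q=rect(p[(h[:,0]>8)&(h[:,0]<25)&(h[:,1]>150)],k); 
            t=q[(q[:,2]>.012)&(q[:,2]<.02)]; rect(t,"railtop")
            # two rails
            _,l,cc=cv2.kmeans((t[:,:2]*1000).astype(np.float32),2,None,(3,50,.1),5,0)
            for i in (0,1): rect(t[l[:,0]==i],"rail")
        elif k=="cells":
            q=p[(p[:,2]>.03)]; _,l,cc=cv2.kmeans((q[:,:2]*1000).astype(np.float32),2,None,(3,50,.1),5,0); print(cc)
        elif k=="fence":
            q=rect(p[p[:,2]>.004],k); rect(q[q[:,2]>.05],"top"); 
            for lo in (0.01,.03,.05): 
                t=q[(q[:,2]>lo)&(q[:,2]<lo+.01)]; rect(t,"sl%g"%lo)
        else: rect(p[p[:,2]>.004],k)
E
```

```text
scene
car 697 z [-0.0011  0.0131  0.0166] rect mm [479.2  86.7] [137.5  84.2] 83.6
[[430.0, 23.0], [513.0, 14.0], [529.0, 150.0], [445.0, 160.0]]
fence 1337 z [0.0046 0.0202 0.06  ] rect mm [483.3 304.9] [145.9 274.1] 67.8
top 275 z [0.0515 0.0583 0.0621] rect mm [524.2 276.3] [ 15.7 180.8] 88.7
sl0.01 186 z [0.0102 0.0138 0.019 ] rect mm [484.4 303.4] [122.5 265.7] 60.9
sl0.03 130 z [0.0306 0.0353 0.0397] rect mm [521.9 276.7] [183.   27.6] 0.1
sl0.05 207 z [0.0513 0.0568 0.0597] rect mm [523.4 276.3] [ 15.7 179.3] 88.7
dock 1062 z [0.006  0.014  0.0172] rect mm [ 594.7 -166. ] [122.5 131.6] 12.7
railtop 825 z [0.0125 0.0146 0.0174] rect mm [ 586.9 -167.9] [104.3 119.2] 10.1
rail 445 z [0.0125 0.0145 0.0175] rect mm [ 618.8 -162.9] [ 47.9 122. ] 2.2
rail 380 z [0.0125 0.0148 0.0173] rect mm [ 552.1 -175.2] [ 48.1 120.6] 21.6
[[767.8451     98.593216 ]
 [740.03644    -2.5200293]]
phone 770 z [0.0048 0.0084 0.0135] rect mm [371.3 391.5] [183.5 242.7] 70.7
side
car 512 z [0.008  0.0128 0.0165] rect mm [498.   74.2] [148.8  73.4] 82.9
[[452.0, 5.0], [525.0, -4.0], [544.0, 144.0], [471.0, 153.0]]
fence 1729 z [0.0044 0.0135 0.0595] rect mm [536.6 269. ] [197.4 214.2] 30.4
top 302 z [0.0519 0.0579 0.0622] rect mm [523.  279.4] [ 15.3 181.6] 89.5
sl0.01 222 z [0.0104 0.014  0.0196] rect mm [534.9 252.9] [169.7 193.6] 27.1
sl0.03 157 z [0.0303 0.0349 0.0393] rect mm [522.9 284.5] [181.8  27.4] 2.1
sl0.05 237 z [0.0517 0.057  0.0596] rect mm [523.4 279.1] [ 14.  180.7] 89.8
dock 515 z [0.0054 0.0131 0.0174] rect mm [ 590.1 -173.8] [105.9 150.1] 13.3
railtop 324 z [0.0124 0.0145 0.0177] rect mm [ 587.3 -163.5] [101.7 126.6] 11.4
rail 153 z [0.0125 0.0144 0.0175] rect mm [ 619.9 -160.5] [ 50.7 128.5] 0.5
rail 171 z [0.0124 0.0147 0.0178] rect mm [ 555.4 -169.4] [ 44.1 125.5] 15.3
[[757.8397  110.64513]
 [730.76373   8.37911]]
phone 1432 z [0.005  0.008  0.0113] rect mm [344.3 405.7] [157.2  92.2] 34.6
```

```bash
r='[0.0155,0.0365,0,0.06]'
python3 -m pendant '[[0.0155,0.0365,0,0.06],[0.0155,0.0365,0,0.06],[0.0155,0.0365,0,0.06],[0.0155,0.0365,0,0.06],[0.0155,0.0365,0,0.06]]' 0 20
python3 -m pendant '[[0.0155,0.0365,0,0.06],[0.0155,0.0365,0,0.06],[0.0155,0.0365,0,0.06],[0.0155,0.0365,0,0.06],[0.0155,0.0365,0,0.06]]' >/dev/null
python3 -m pendant '[[0.0155,0.0365,0,0.06],[0.0155,0.0365,0,0.06],[0.0155,0.0365,0,0.06],[0.0155,0.0365,0,0.06],[0.0155,0.0365,0,0.06]]' >/dev/null
python3 -m pendant '[[0.0155,0.0365,0,0.06],[0.0155,0.0365,0,0.06],[0.0155,0.0365,0,0.06],[0,0,0,0],[0,0,0,0]]'
python3 - <<'E'
from h import *
im,P=look("wrist","w0"); s=readout.sense(); print(s["tcp_pos"],R.from_rotvec(s["ee_rot"]).as_matrix().round(3),s["joint_pos"].round(2))
E
```

```text
time_s: 0.52
tcp_pos: [0.2971, -0.4009, 0.4039]
ee_rot: [-2.97, -1.019, -0.0]
force: [0.7, -0.4, -0.1]
opening: 0.0849
finger_force: 0.0
time_s: 1.77
tcp_pos: [0.4986, 0.0737, 0.4041]
ee_rot: [-2.358, -2.074, 0.002]
force: [-0.6, -0.3, 0.1]
opening: 0.0855
finger_force: 0.0
[0.49823749 0.07239272 0.40400538] [[ 0.13   0.992 -0.002]
 [ 0.992 -0.13  -0.001]
 [-0.001 -0.002 -1.   ]] [ 0.   -0.04  1.9  -0.    1.29  0.14]
```

View pics/w0.png

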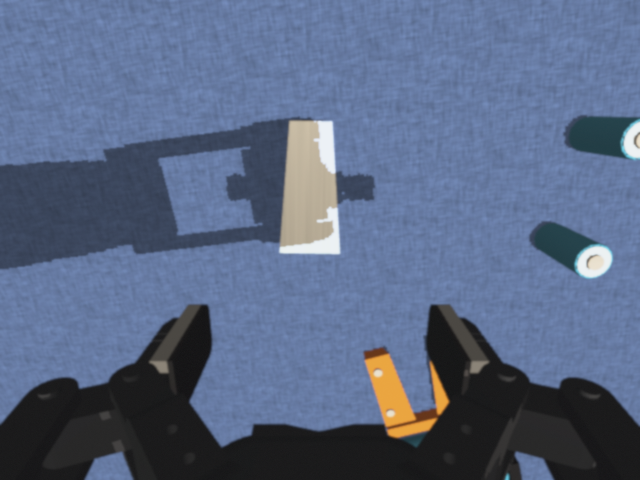

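The carrier is a trapezoid with corners at (290,121), (333,121), (340,254) and (280,253), nose up in the image. One rail of the dock is in view at (390,385). I project these onto the z = 14 mm plane.

```bash
cat >> h.py <<'E'
def proj(name,uv,z):
    D=np.load(f"pics/{name}.npz");T=D["T"];uv=np.array(uv,float)
    r=np.c_[(uv-D["c"])/D["f"],np.ones(len(uv))]@T[:3,:3].T
    return (T[:3,3]+r*((z-T[2,3])/r[:,2])[:,None])[:,:2]
E
python3 - <<'E'
from h import *
c=proj("w0",[(290,120.5),(333.5,120.5),(340.5,254),(279.5,253.5)],.014)*1000
print(c.round(1)); n=(c[0]+c[1])/2;w=(c[2]+c[3])/2
print("nose",n,"wide",w,np.linalg.norm(n-w),np.linalg.norm(c[0]-c[1]),np.linalg.norm(c[2]-c[3]),"yaw",np.degrees(np.arctan2(*(n-w)[::-1])))
D=np.load("pics/w0.npz");P=D["P"];print(np.nanmedian(P[150:230,300:315].reshape(-1,3),0))
# dock from scene+side: orange top pixels projected on z=.015
for n in("scene0","side0"):
    D=np.load(f"pics/{n}.npz");hsv=cv2.cvtColor(D["im"],cv2.COLOR_BGR2HSV);a,b,c,d=(186,250,243,295) if n=="scene0" else (330,374,188,216)
    m=(hsv[...,0]>8)&(hsv[...,0]<25)&(hsv[...,1]>150);mm=np.zeros_like(m);mm[c:d,a:b]=m[c:d,a:b]
    k=(D["im"][c:d,a:b]); cv2.imwrite(f"pics/crop_{n}.png",cv2.resize(k,None,fx=8,fy=8,interpolation=cv2.INTER_CUBIC))
E
```

```text
[[480.6 148. ]
 [520.3 143. ]
 [512.3  11.6]
 [450.2  20. ]]
nose [500.45302283 145.49806812] wide [481.27034159  15.78417596] 131.12463185510825 39.94695632729963 62.670104433680336 yaw 81.58780995498357
[0.48735993 0.08249417 0.01417517]
```

```bash
python3 -m pendant '[[-0.005,-0.0145,-0.033,-0.006],[-0.005,-0.0145,-0.033,-0.005],[-0.005,-0.0135,-0.033,-0.005],[0,0,-0.033,0],[0,0,-0.033,0]]' >/dev/null
python3 -m pendant '[[0,0,-0.033,0],[0,0,-0.032,0],[0,0,0,0],[0,0,0,0]]'
python3 -m pendant '[[0,0,0,0],[0,0,0,0],[0,0,0,0],[0,0,0,0],[0,0,0,0]]' 1 30
python3 -m pendant '[[0,0,0,0],[0,0,0,0],[0,0,0,0],[0,0,0,0]]'
python3 - <<'E'
from h import *
im,P=look("wrist","w1"); look("side","s1")
E
```

```text
time_s: 2.57
tcp_pos: [0.4816, 0.0281, 0.173]
ee_rot: [-2.379, -2.046, 0.007]
force: [0.8, -0.1, 0.4]
opening: 0.0859
finger_force: 0.0
time_s: 2.98
tcp_pos: [0.485, 0.0289, 0.1781]
ee_rot: [2.376, 2.049, 0.004]
force: [-3.2, -2.0, 7.4]
opening: 0.0581
finger_force: 30.3
time_s: 3.32
tcp_pos: [0.485, 0.029, 0.1781]
ee_rot: [2.376, 2.049, 0.004]
force: [-2.9, -1.7, 6.7]
opening: 0.0579
finger_force: 30.3
```

View pics/w1.png

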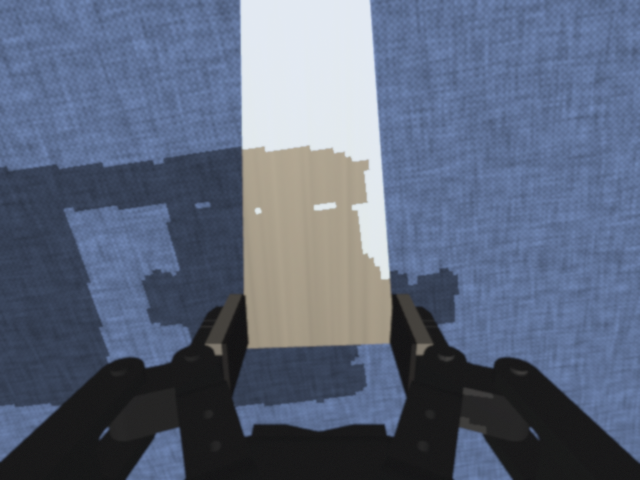

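Grip closed on the wide end (carrier spans (245–390, ≤345)), but the tips reached the table and lifted the arm by 5 mm. I regrip a little higher.

```bash
python3 -m pendant '[[0,0,0.004,0],[0,0,0.004,0],[0,0,0.003,0],[0,0,0,0]]' 0 30 
python3 -m pendant '[[0,0,0,0],[0,0,0,0],[0,0,0,0],[0,0,0,0],[0,0,0,0]]' 1 30
python3 -m pendant '[[0,0,0,0],[0,0,0,0],[0,0,0,0],[0,0,0,0]]'
python3 - <<'E'
from h import *
im,P=look("wrist","w2")
from h import readout; s=readout.sense(); print(R.from_rotvec(s["ee_rot"]).as_matrix()[:,1],s["moment"])
E
```

```text
time_s: 3.75
tcp_pos: [0.4844, 0.0293, 0.1874]
ee_rot: [2.378, 2.05, 0.004]
force: [0.5, 0.8, -0.1]
opening: 0.0852
finger_force: 0.0
time_s: 4.17
tcp_pos: [0.4846, 0.0292, 0.1873]
ee_rot: [2.379, 2.051, 0.001]
force: [-3.1, 0.1, 14.7]
opening: 0.0254
finger_force: 7.6
time_s: 4.5
tcp_pos: [0.4848, 0.0292, 0.1875]
ee_rot: [2.378, 2.05, 0.003]
force: [-2.4, -0.0, 10.1]
opening: 0.0001
finger_force: 5.2
[ 0.98906814 -0.14743898  0.0024419 ] [-0.00244719  0.29491645 -0.00103126]
```

```bash
python3 -m pendant '[[0,0,0.004,0],[0,0,0.004,0],[0,0,0,0],[0,0,0,0],[0,0,0,0]]' 0 30 
python3 -m pendant '[[0,0,-0.008,0],[0,0,-0.008,0],[0,0,0,0],[0,0,0,0]]'
python3 -m pendant '[[0,0,0,0],[0,0,0,0],[0,0,0,0],[0,0,0,0],[0,0,0,0]]' 1 30
python3 -m pendant '[[0,0,0,0],[0,0,0,0]]'
python3 - <<'E'
from h import *
im,P=look("wrist","w2")
E
```

```text
time_s: 4.97
tcp_pos: [0.4832, 0.0293, 0.1933]
ee_rot: [-2.379, -2.051, 0.001]
force: [0.4, 0.5, 0.3]
opening: 0.0605
finger_force: 0.0
time_s: 5.3
tcp_pos: [0.4827, 0.0294, 0.1764]
ee_rot: [-2.378, -2.05, 0.003]
force: [-0.2, 0.3, -0.7]
opening: 0.0855
finger_force: 0.0
time_s: 5.72
tcp_pos: [0.4838, 0.0292, 0.1786]
ee_rot: [2.379, 2.051, 0.0]
force: [-0.3, -0.8, 5.3]
opening: 0.0582
finger_force: 30.9
time_s: 5.88
tcp_pos: [0.4838, 0.0292, 0.1785]
ee_rot: [2.379, 2.051, 0.0]
force: [-2.3, -0.9, 5.6]
opening: 0.0581
finger_force: 30.9
```

View pics/w2.png

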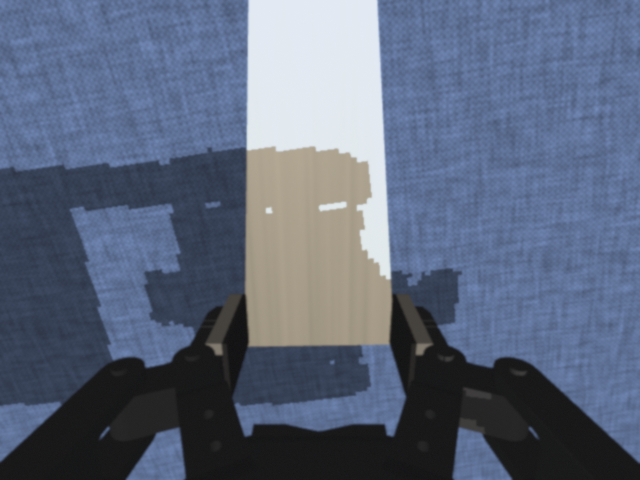

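```bash
python3 -m pendant '[[0.003,0.0087,0.002,0.0112],[0.003,0.0087,0.001,0.0112],[0.003,0.0087,0,0.0112],[0.003,0.0087,0,0.0112],[0.003,0.0087,0,0.0112]]'
python3 -m pendant '[[0.003,0.0087,0,0.0112],[0.003,0.0087,0,0.0112],[0.003,0.0087,0,0.0112],[0.003,0.0087,0,0.0112],[0.003,0.0087,0,0.0112]]'
python3 -m pendant '[[0.003,0.0087,0,0.0112],[0.003,0.0087,0,0.0112],[0,0,0,0]]'
python3 -m pendant '[[0,0.003,0,0],[0,0.003,0,0],[0,0,0,0]]'
python3 -m pendant '[[0,0.003,0,0],[0,0,0,0]]'
```

```text
time_s: 6.35
tcp_pos: [0.4986, 0.074, 0.1804]
ee_rot: [-2.319, -2.119, 0.0]
force: [-0.4, -0.2, -1.3]
opening: 0.0579
finger_force: 32.2
time_s: 6.77
tcp_pos: [0.5137, 0.1173, 0.1806]
ee_rot: [-2.26, -2.183, 0.0]
force: [-0.2, 0.4, -0.4]
opening: 0.0579
finger_force: 32.2
time_s: 7.02
tcp_pos: [0.5202, 0.1353, 0.181]
ee_rot: [2.235, 2.208, 0.003]
force: [0.3, 0.5, -1.2]
opening: 0.0577
finger_force: 32.3
time_s: 7.27
tcp_pos: [0.5196, 0.1385, 0.1807]
ee_rot: [2.233, 2.206, -0.005]
force: [0.2, -7.0, -1.0]
opening: 0.0575
finger_force: 31.9
time_s: 7.43
tcp_pos: [0.5197, 0.1396, 0.1807]
ee_rot: [2.229, 2.205, -0.01]
force: [0.4, -14.8, 0.4]
opening: 0.0582
finger_force: 31.5
```

```bash
python3 -m pendant '[[0,0,0.006,0],[0,0,0.006,0],[0,0.001,0.006,0],[0,0.002,0.005,0],[0,0.002,0.004,0]]'
python3 -m pendant '[[0,0.002,0.006,0],[0,0.002,0.005,0],[0,0.002,0.005,0],[0,0.003,0.005,0],[0,0.003,0.004,0]]'
python3 - <<'E'
from h import *
s=readout.sense();print(s["tcp_pos"],s["force"],s["moment"])
im,P=look("side","s2"); look("scene","c2")
z=np.load("pics/s2.npz")["im"][150:330,230:400]; z2=np.load("pics/c2.npz")["im"][140:320,260:430]
cv2.imwrite("pics/v2.png",np.hstack([cv2.resize(a,(400,424),interpolation=cv2.INTER_CUBIC) for a in (z,z2)]))
E
```

```text
time_s: 7.85
tcp_pos: [0.5194, 0.1466, 0.2082]
ee_rot: [2.234, 2.206, -0.004]
force: [-0.9, -5.4, -0.2]
opening: 0.0574
finger_force: 31.7
time_s: 8.27
tcp_pos: [0.5194, 0.159, 0.2334]
ee_rot: [2.234, 2.206, -0.004]
force: [-1.0, -7.7, 2.1]
opening: 0.057
finger_force: 31.1
[0.51943882 0.15900667 0.23341739] [-1.02866047 -7.7358536   2.08745154] [-1.3024424   0.37285776  0.12162119]
```

View pics/v2.png

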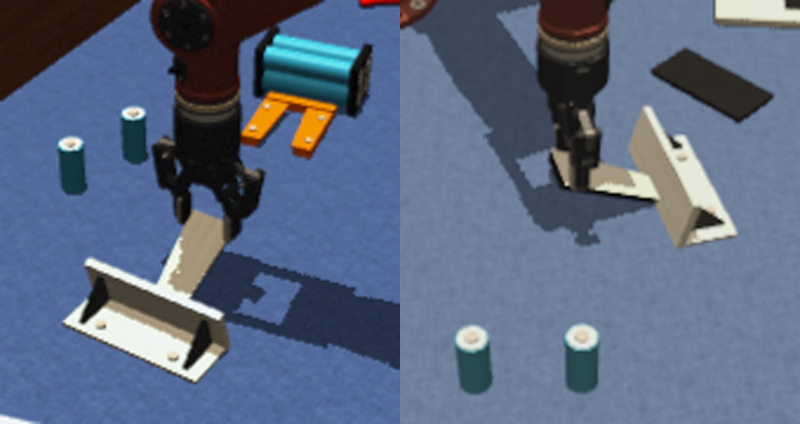

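The carrier pitches up with its nose on the fence's foot as planned (about 30°). I continue along the arc.

```bash
python3 -m pendant '[[0,0.003,0.006,0],[0,0.003,0.005,0],[0,0.003,0.004,0],[0,0.004,0.004,0],[0,0.004,0.004,0]]'
python3 -m pendant '[[0,0.004,0.004,0],[0,0.004,0.0035,0],[0,0.005,0.003,0],[0,0.005,0.003,0],[0,0.005,0.002,0]]'
python3 -m pendant '[[0,0.005,0.002,0],[0,0.005,0.002,0],[0,0.005,0.0015,0],[0,0.006,0.001,0],[0,0.006,0.001,0]]'
python3 -m pendant '[[0,0.006,0.0005,0],[0,0.006,0,0],[0,0.006,0,0],[0,0,0,0]]'
```

```text
time_s: 8.78
tcp_pos: [0.5197, 0.1762, 0.2568]
ee_rot: [2.234, 2.206, -0.003]
force: [-0.2, -4.3, 1.7]
opening: 0.0568
finger_force: 31.3
time_s: 9.2
tcp_pos: [0.5201, 0.2, 0.2727]
ee_rot: [2.234, 2.206, 0.0]
force: [0.5, -6.4, 5.5]
opening: 0.0563
finger_force: 29.6
time_s: 9.62
tcp_pos: [0.521, 0.2276, 0.2821]
ee_rot: [2.235, 2.204, 0.007]
force: [-2.5, 0.5, 2.1]
opening: 0.051
finger_force: 0.0
time_s: 9.95
tcp_pos: [0.5189, 0.2461, 0.2785]
ee_rot: [-2.234, -2.206, 0.0]
force: [-0.0, -0.4, -1.1]
opening: 0.0005
finger_force: 0.0
```

```bash
python3 - <<'E'
from h import *
im,P=look("side","s3"); look("scene","c3")
z=np.load("pics/s3.npz")["im"][150:330,230:400]; z2=np.load("pics/c3.npz")["im"][140:320,260:430]
cv2.imwrite("pics/v3.png",np.hstack([cv2.resize(a,(400,424),interpolation=cv2.INTER_CUBIC) for a in (z,z2)]))
E
```

```text
(no output)
```

View pics/v3.png

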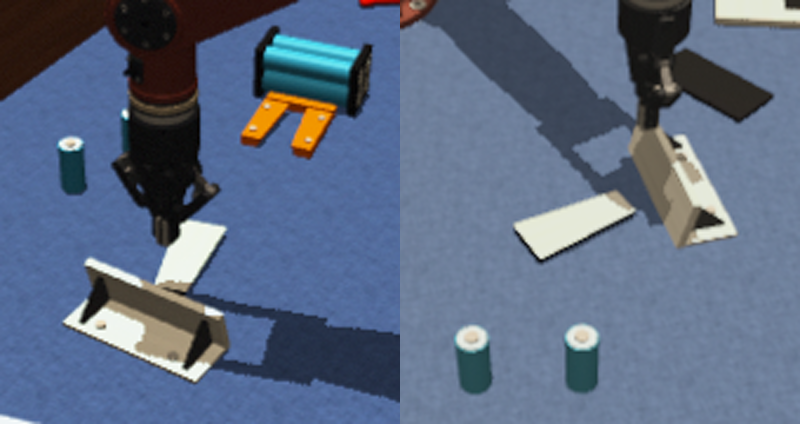

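The carrier slipped out at about 75° and fell back flat, circuit side down, with its nose at the fence. I rise, measure the fingertip depth from the earlier wrist frames and relocate the carrier.

```bash
python3 -m pendant '[[0,0,0.035,0],[0,-0.02,0.035,0],[0,-0.03,0.03,0],[0,-0.035,0.015,0],[0,-0.035,0,0]]' 0 30 >/dev/null
python3 -m pendant '[[0,-0.02,0,0],[0,0,0,0],[0,0,0,0]]'
cat >> h.py <<'E'
def carrier(name,center,lo=.007,hi=.022,rad=.1,sh=True):
    D=np.load(f"pics/{name}.npz");P=D["P"]
    m=(P[...,2]>lo)&(P[...,2]<hi)&(np.hypot(P[...,0]-center[0],P[...,1]-center[1])<rad)
    m=cv2.morphologyEx(m.astype(np.uint8),cv2.MORPH_OPEN,np.ones((5,5)))
    n,l,st,_=cv2.connectedComponentsWithStats(m); k=1+np.argmax(st[1:,4]); q=P[l==k]
    # fit: axis by PCA on per-pixel points (uniform area)
    xy=q[:,:2]*1000; c=xy.mean(0); w,v=np.linalg.eigh(np.cov((xy-c).T)); a=v[:,1]
    t=(xy-c)@a; s=(xy-c)@v[:,0]
    wid=lambda A,B: np.ptp(np.percentile(s[(t>A)&(t<B)],[1,99]))
    L=np.percentile(t,[.3,99.7]); 
    if wid(L[0],L[0]+20)<wid(L[1]-20,L[1]): a=-a;t=-t;L=-L[::-1]
    print(name,"z",np.median(q[:,2]).round(4),"wide end",(c+a*L[0]).round(1),"nose",(c+a*L[1]).round(1),"len",np.ptp(L).round(1),"widths",wid(np.min(t),np.min(t)+10).round(1),wid(np.max(t)-10,np.max(t)).round(1),"yaw",np.degrees(np.arctan2(a[1],a[0])).round(2))
E
python3 - <<'E'
from h import *
look("wrist","w3"); carrier("w3",(.51,.18))
s=readout.sense();y=R.from_rotvec(s["ee_rot"]).as_matrix()[:,1];print(s["tcp_pos"],"tool y ang",np.degrees(np.arctan2(y[1],y[0])))
H=np.array(calibration("wrist")["hand_eye"])
for n in("w0","w2"):
    D=np.load(f"pics/{n}.npz");T=D["T"]@np.linalg.inv(H); p=(D["P"]-T[:3,3])@T[:3,:3]
    sel=p[:470][(p[:470,:,2]>.12)&(p[:470,:,2]<(.3 if n=="w0" else .186))&(abs(p[:470,:,1])<.06)&(abs(p[:470,:,0])<.03)]
    if n=="w2": sel=sel[abs(sel[:,1])>.0295]; sel=sel[sel[:,2]<.1785-.003]
    for sg in(1,-1):
        q=sel[sel[:,1]*sg>0]; print(n,sg,len(q),"x",np.percentile(q[:,0],[1,50,99]).round(4),"y",np.percentile(q[:,1],[1,50,99]).round(4),"z",np.percentile(q[:,2],[1,50,90,99]).round(4))
E
```

```text
time_s: 10.72
tcp_pos: [0.5193, 0.1042, 0.3934]
ee_rot: [-2.239, -2.202, -0.0]
force: [-0.5, 0.1, 0.2]
opening: 0.0852
finger_force: 0.0
w3 z 0.0142 wide end [561.6  93.5] nose [533.9 219.6] len 129.1 widths 41.4 38.7 yaw 102.41
[0.519348   0.10498776 0.39324261] tool y ang -0.8625571295067872
w0 1 4187 x [-0.0101  0.0073  0.012 ] y [0.0423 0.043  0.056 ] z [0.121  0.1362 0.1525 0.1587]
w0 -1 4192 x [-0.01    0.0072  0.0119] y [-0.056  -0.0431 -0.0423] z [0.1211 0.1363 0.1523 0.1586]
w2 1 2944 x [-0.0004  0.0111  0.0141] y [0.0296 0.0353 0.0574] z [0.1201 0.1311 0.155  0.1631]
w2 -1 2930 x [-0.0005  0.0111  0.0141] y [-0.0568 -0.0353 -0.0296] z [0.1201 0.1311 0.1551 0.1634]
```

Tips are at about 160 mm open and 166 mm at this width, so the pads overlapped the edge by only about 2 mm. I regrip about 11 mm lower with more force.

```bash
python3 -m pendant '[[0.008,0.001,-0.034,0.047],[0.008,0.001,-0.034,0.047],[0.008,0.001,-0.034,0.046],[0.008,0.001,-0.034,0.046],[0.0065,0.002,-0.03,0.046]]' >/dev/null
python3 -m pendant '[[0,0,-0.03,0],[0,0,-0.02,0],[0,0,-0.01,0],[0,0,0,0],[0,0,0,0]]'
python3 -m pendant '[[0,0,0,0],[0,0,0,0],[0,0,0,0],[0,0,0,0],[0,0,0,0]]' 1 45
python3 -m pendant '[[0,0,0,0],[0,0,0,0]]'
```

```text
time_s: 11.6
tcp_pos: [0.5579, 0.112, 0.1674]
ee_rot: [-1.964, -2.451, 0.001]
force: [1.4, 0.5, 0.5]
opening: 0.0857
finger_force: 0.0
time_s: 12.02
tcp_pos: [0.5593, 0.1114, 0.1707]
ee_rot: [1.965, 2.448, 0.004]
force: [-1.7, -0.8, 6.1]
opening: 0.0562
finger_force: 46.1
time_s: 12.18
tcp_pos: [0.5593, 0.1114, 0.1707]
ee_rot: [1.965, 2.448, 0.004]
force: [-1.5, 0.8, 6.0]
opening: 0.0559
finger_force: 46.1
```

```bash
python3 -m pendant '[[-0.0038,0.002,0.002,-0.023],[-0.0038,0.002,0.001,-0.023],[-0.0038,0.002,0,-0.023],[-0.0038,0.002,0,-0.023],[-0.0038,0.002,0,-0.023]]' >/dev/null
python3 -m pendant '[[-0.0038,0.002,0,-0.023],[-0.0038,0.002,0,-0.023],[-0.0038,0.002,0,-0.023],[-0.0038,0.002,0,-0.023],[-0.0038,0.002,0,-0.022]]'
python3 -m pendant '[[0,0.004,0,0],[0,0.004,0,0],[0,0,0,0]]'
python3 -m pendant '[[0,0.004,0,0],[0,0,0,0]]'
```

```text
time_s: 13.02
tcp_pos: [0.5202, 0.1313, 0.1719]
ee_rot: [2.234, 2.207, 0.003]
force: [0.2, -0.2, -1.1]
opening: 0.0561
finger_force: 47.7
time_s: 13.27
tcp_pos: [0.5204, 0.1399, 0.1714]
ee_rot: [2.232, 2.21, 0.002]
force: [-0.2, 0.9, -2.4]
opening: 0.0564
finger_force: 47.8
time_s: 13.43
tcp_pos: [0.5204, 0.1435, 0.171]
ee_rot: [2.232, 2.21, 0.001]
force: [0.1, -0.6, -0.4]
opening: 0.0564
finger_force: 47.7
```

```bash
python3 -m pendant '[[0,0.002,0,0],[0,0.001,0,0],[0,0,0,0]]'
python3 -m pendant '[[0,0.002,0,0],[0,0.001,0,0],[0,0,0,0]]'
```

```text
time_s: 13.68
tcp_pos: [0.5205, 0.1446, 0.1708]
ee_rot: [2.229, 2.209, -0.005]
force: [1.0, -9.1, 0.9]
opening: 0.0557
finger_force: 47.3
time_s: 13.93
tcp_pos: [0.5206, 0.1457, 0.1708]
ee_rot: [2.225, 2.209, -0.011]
force: [0.3, -18.0, 2.2]
opening: 0.056
finger_force: 46.8
```

```bash
python3 -m pendant '[[0,0,0.006,0],[0,0,0.006,0],[0,0.001,0.006,0],[0,0.002,0.005,0],[0,0.002,0.005,0]]'
python3 -m pendant '[[0,0.002,0.006,0],[0,0.002,0.005,0],[0,0.002,0.005,0],[0,0.003,0.005,0],[0,0.003,0.004,0]]'
python3 -m pendant '[[0,0.003,0.005,0],[0,0.003,0.005,0],[0,0.003,0.004,0],[0,0.004,0.004,0],[0,0.004,0.003,0]]'
```

```text
time_s: 14.35
tcp_pos: [0.5199, 0.1527, 0.1985]
ee_rot: [2.231, 2.209, -0.006]
force: [-0.4, -5.8, -1.5]
opening: 0.0558
finger_force: 47.3
time_s: 14.77
tcp_pos: [0.5199, 0.1656, 0.2239]
ee_rot: [2.231, 2.21, -0.004]
force: [-0.1, -8.1, 1.5]
opening: 0.0552
finger_force: 46.6
time_s: 15.18
tcp_pos: [0.5202, 0.1834, 0.2454]
ee_rot: [2.232, 2.209, -0.0]
force: [0.5, -5.9, 1.6]
opening: 0.0549
finger_force: 46.2
```

```bash
python3 -m pendant '[[0,0.003,0.004,0],[0,0.004,0.0035,0],[0,0.004,0.003,0],[0,0.004,0.003,0],[0,0.004,0.002,0]]'
python3 -m pendant '[[0,0.005,0.002,0],[0,0.005,0.002,0],[0,0.005,0.0015,0],[0,0.005,0.001,0],[0,0.005,0.001,0]]'
python3 - <<'E'
from h import *
im,P=look("side","s4"); look("scene","c4"); s=readout.sense(); print(s["moment"])
z=np.load("pics/s4.npz")["im"][150:330,230:400]; z2=np.load("pics/c4.npz")["im"][140:320,260:430]
cv2.imwrite("pics/v4.png",np.hstack([cv2.resize(a,(400,424),interpolation=cv2.INTER_CUBIC) for a in (z,z2)]))
E
```

```text
time_s: 15.6
tcp_pos: [0.5202, 0.2027, 0.2609]
ee_rot: [2.232, 2.21, 0.001]
force: [0.2, -4.5, 1.4]
opening: 0.054
finger_force: 46.1
time_s: 16.02
tcp_pos: [0.5198, 0.228, 0.2676]
ee_rot: [-2.233, -2.209, -0.0]
force: [-0.2, -2.5, -0.7]
opening: 0.0534
finger_force: 45.2
[-0.26869144 -0.0581891   0.04302626]
```

View pics/v4.png

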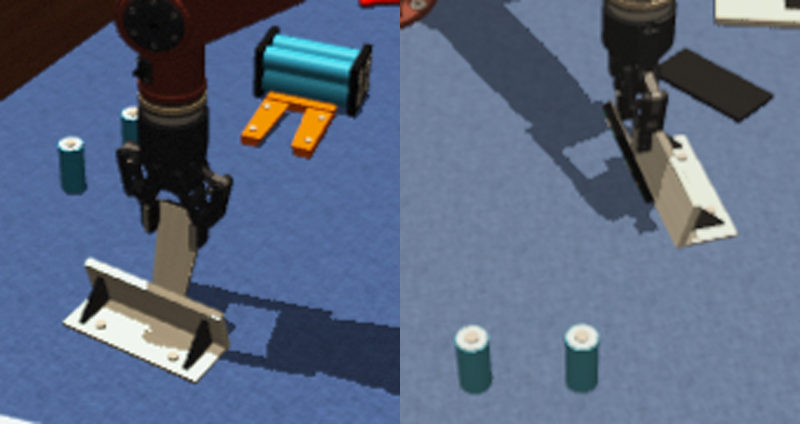

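The carrier is nearly upright in the grip, but the pads look off-centre on it. I measure its actual tilt from the depth clouds.

```bash
python3 - <<'E'
from h import *
P=np.load("pics/s4.npz")["P"];q=P[210:270,280:330].reshape(-1,3) if 0 else P.reshape(-1,3)
m=(abs(q[:,0]-.52)<.015)&(q[:,2]>.065)&(q[:,2]<.16)&(q[:,1]>.15)&(q[:,1]<.28)
q=q[m]; print(len(q))
for a in np.arange(.065,.16,.008):
    t=q[(q[:,2]>=a)&(q[:,2]<a+.008)]
    if len(t)>5: print(round(a+.004,3),len(t),np.percentile(t[:,1],[10,50,90]).round(4),np.percentile(t[:,0],[5,95]).round(3))
E
```

```text
204
0.069 28 [0.2315 0.2358 0.2381] [0.506 0.534]
0.077 34 [0.2296 0.233  0.2364] [0.508 0.533]
0.085 26 [0.2251 0.2286 0.2325] [0.508 0.532]
0.093 26 [0.2219 0.2257 0.2299] [0.508 0.532]
0.101 27 [0.2214 0.2235 0.2273] [0.511 0.533]
0.109 24 [0.2163 0.2194 0.2218] [0.514 0.533]
0.117 21 [0.2143 0.2168 0.222 ] [0.513 0.534]
0.125 18 [0.2112 0.2146 0.2187] [0.519 0.534]
```

```bash
python3 -m pendant '[[0,0.0035,0.001,0],[0,0.0035,0.001,0],[0,0.004,0.0005,0],[0,0.004,0.0005,0],[0,0.004,0,0]]' 1 60
python3 -m pendant '[[0,0.0035,0,0],[0,0.0035,0,0],[0,0.0035,0,0],[0,0.0035,-0.0005,0],[0,0.004,-0.0005,0]]'
python3 -m pendant '[[0,0.004,0,0],[0,0.004,-0.0005,0],[0,0.004,-0.0005,0],[0,0.004,-0.0005,0],[0,0.003,-0.0005,0]]'
python3 - <<'E'
from h import *
look("side","s5");P=np.load("pics/s5.npz")["P"];q=P.reshape(-1,3)
m=(abs(q[:,0]-.52)<.015)&(q[:,2]>.065)&(q[:,2]<.16)&(q[:,1]>.15)&(q[:,1]<.32)
q=q[m]; print(len(q))
for a in np.arange(.065,.16,.008):
    t=q[(q[:,2]>=a)&(q[:,2]<a+.008)]
    if len(t)>5: print(round(a+.004,3),len(t),np.percentile(t[:,1],[10,50,90]).round(4),np.percentile(t[:,0],[5,95]).round(3))
E
```

```text
time_s: 16.53
tcp_pos: [0.5201, 0.2465, 0.2709]
ee_rot: [2.233, 2.209, -0.0]
force: [0.4, -2.5, -0.1]
opening: 0.0508
finger_force: 62.4
time_s: 16.95
tcp_pos: [0.5202, 0.2648, 0.27]
ee_rot: [-2.233, -2.21, -0.002]
force: [-0.8, 0.8, -0.4]
opening: -0.0
finger_force: 0.0
time_s: 17.37
tcp_pos: [0.52, 0.2837, 0.2676]
ee_rot: [-2.233, -2.21, -0.0]
force: [1.3, -0.9, 0.4]
opening: 0.0002
finger_force: 0.0
204
0.101 17 [0.2841 0.2956 0.3011] [0.511 0.53 ]
0.109 22 [0.2836 0.2954 0.2988] [0.51  0.527]
0.117 26 [0.2854 0.2941 0.2987] [0.509 0.526]
0.125 27 [0.2899 0.2959 0.2989] [0.51  0.531]
0.133 19 [0.2943 0.2967 0.2994] [0.508 0.529]
0.141 35 [0.2878 0.2971 0.3004] [0.508 0.533]
0.149 31 [0.2798 0.2967 0.3   ] [0.507 0.534]
0.157 22 [0.2774 0.297  0.3022] [0.507 0.529]
```

It slipped again: on the wedge the pads bear at their rear edge, so the pivot sits off-centre. This time I'll grip right at the wide end so its corners sit at the pad centres, push until it leans on the fence, then regrip from above.

```bash
python3 -m pendant '[[0,0,0.035,0],[0,-0.02,0.035,0],[0,-0.035,0.035,0],[0,-0.035,0.02,0],[0,-0.035,0,0]]' 0 45 >/dev/null
python3 -m pendant '[[0,-0.035,0,0],[0,-0.02,0,0],[0,0,0,0],[0,0,0,0]]'
python3 - <<'E'
from h import *
look("wrist","w4"); carrier("w4",(.51,.18),rad=.13)
s=readout.sense();y=R.from_rotvec(s["ee_rot"]).as_matrix()[:,1];print(s["tcp_pos"],"tool y ang",np.degrees(np.arctan2(y[1],y[0])))
E
```

```text
time_s: 18.17
tcp_pos: [0.52, 0.1079, 0.3872]
ee_rot: [-2.236, -2.206, -0.001]
force: [0.0, 0.1, 0.1]
opening: 0.0855
finger_force: 0.0
w4 z 0.0142 wide end [644.  166.7] nose [535.8 229.4] len 125.1 widths 25.6 39.4 yaw 149.92
[0.5199763  0.10876531 0.38711792] tool y ang -0.6729001080915747
```

```bash
python3 - <<'E'
from h import *
carrier("w4",(.592,.197),rad=.09)
D=np.load("pics/w4.npz");print(np.nanmax(D["P"][...,0]),proj("w4",[(639,0),(639,240),(0,0)],.014))
E
```

```text
w4 z 0.0141 wide end [650.5 170.3] nose [534.3 226.6] len 129.1 widths 59.1 39.4 yaw 154.12
0.9022000546299931 [[0.77750086 0.26917432]
 [0.82869959 0.06584087]
 [0.26700769 0.27572311]]
```

```bash
python3 -m pendant '[[0.0127,0.0063,0,0.113],[0.0127,0.0063,0,0.113],[0.0127,0.0063,0,0.113],[0.0127,0.0063,-0.02,0.113],[0.0127,0.0063,-0.03,0.113]]' >/dev/null
python3 -m pendant '[[0.0127,0.0063,-0.03,0.113],[0.0127,0.0063,-0.03,0.113],[0.0127,0.0063,-0.03,0.113],[0.0127,0.0063,-0.03,0.113],[0.0127,0.0065,-0.028,0.113]]' >/dev/null
python3 -m pendant '[[0,0,-0.015,0],[0,0,-0.01,0],[0,0,0,0],[0,0,0,0]]'
python3 -m pendant '[[0,0,0,0],[0,0,0,0],[0,0,0,0],[0,0,0,0],[0,0,0,0]]' 1 45
python3 - <<'E'
from h import *
look("wrist","w5"); s=readout.sense();y=R.from_rotvec(s["ee_rot"]).as_matrix()[:,1];print(s["tcp_pos"],"tool y ang",np.degrees(np.arctan2(y[1],y[0])),s["joint_pos"].round(2))
D=np.load("pics/w5.npz");im=D["im"]; H=np.array(calibration("wrist")["hand_eye"]);T=D["T"]@np.linalg.inv(H);p=(D["P"]-T[:3,3])@T[:3,:3]
# plate in tool frame: x range of wide end near mid
m=(abs(p[...,1])<.012)&(abs(p[...,2]-(s["tcp_pos"][2]-.014))<.004); q=p[m]; print("tool x range of plate",np.percentile(q[:,0],[.5,99.5]).round(4))
E
```

```text
time_s: 19.38
tcp_pos: [0.6468, 0.1726, 0.1645]
ee_rot: [0.704, 3.062, 0.0]
force: [-0.1, 0.0, 0.0]
opening: 0.085
finger_force: 0.0
time_s: 19.8
tcp_pos: [0.6486, 0.1719, 0.169]
ee_rot: [0.703, 3.057, 0.001]
force: [-2.6, -1.3, 11.3]
opening: 0.0578
finger_force: 49.8
[0.64856801 0.17192252 0.16902548] tool y ang 64.10782154122529 [ 0.15  0.58  1.61 -0.    0.94 -0.96]
tool x range of plate [-0.0026  0.1102]
```

```bash
python3 -m pendant '[[-0.0105,-0.0087,0.002,-0.094],[-0.0105,-0.0087,0,-0.094],[-0.0105,-0.0087,0,-0.094],[-0.0105,-0.0087,0,-0.094],[-0.0105,-0.0087,0,-0.094]]' >/dev/null
python3 -m pendant '[[-0.0105,-0.0087,0,-0.094],[-0.0105,0,0,-0.094],[-0.0105,0,0,-0.094],[-0.0105,0,0,-0.094],[-0.0105,0,0,-0.094]]' >/dev/null
python3 -m pendant '[[-0.0105,0,0,-0.094],[-0.0105,0,0,-0.096],[0,0,0,0],[0,0,0,0]]'
python3 - <<'E'
from h import *
look("wrist","w6"); carrier("w6",(.52,.18),rad=.1)
D=np.load("pics/w6.npz");s=readout.sense();H=np.array(calibration("wrist")["hand_eye"]);T=D["T"]@np.linalg.inv(H);p=(D["P"]-T[:3,3])@T[:3,:3]
y=T[:3,1];print(s["tcp_pos"],"tool y ang",np.degrees(np.arctan2(y[1],y[0])))
m=(abs(p[...,1])<.012)&(abs(p[...,2]-(s["tcp_pos"][2]-.014))<.004); q=p[m]; print("tool x range of plate",np.percentile(q[:,0],[.5,99.5]).round(4))
E
```

```text
time_s: 21.02
tcp_pos: [0.522, 0.1198, 0.1691]
ee_rot: [2.232, 2.207, 0.006]
force: [-0.2, -0.3, 7.4]
opening: 0.0575
finger_force: 53.0
w6 z 0.0143 wide end [522.5 116.5] nose [522.7 230.4] len 114.0 widths 57.8 42.0 yaw 89.87
[0.52206353 0.11978038 0.16910584] tool y ang -0.6658927630043318
tool x range of plate [-0.0024  0.1105]
```

```bash
python3 -m pendant '[[0,0.004,0,0],[0,0.004,0,0],[0,0,0,0]]'
python3 -m pendant '[[0,0.003,0,0],[0,0,0,0]]'
python3 -m pendant '[[0,0.003,0,0],[0,0,0,0]]'
```

```text
time_s: 21.32
tcp_pos: [0.5225, 0.1273, 0.1691]
ee_rot: [2.228, 2.208, 0.003]
force: [-0.4, -3.3, 8.2]
opening: 0.0577
finger_force: 53.5
time_s: 21.48
tcp_pos: [0.5225, 0.1292, 0.1691]
ee_rot: [2.226, 2.208, -0.001]
force: [-0.4, -9.1, 7.8]
opening: 0.0574
finger_force: 53.5
time_s: 21.65
tcp_pos: [0.5227, 0.1303, 0.1691]
ee_rot: [2.222, 2.208, -0.007]
force: [-0.9, -17.8, 9.4]
opening: 0.0576
finger_force: 53.4
```

```bash
python3 -m pendant '[[0,-0.001,0.007,0],[0,0,0.007,0],[0,0.001,0.007,0],[0,0.002,0.006,0],[0,0.002,0.006,0]]'
python3 -m pendant '[[0,0.002,0.006,0],[0,0.002,0.006,0],[0,0.0025,0.006,0],[0,0.003,0.006,0],[0,0.003,0.006,0]]'
python3 -m pendant '[[0,0.0035,0.005,0],[0,0.0035,0.005,0],[0,0.004,0.005,0],[0,0.004,0.005,0],[0,0.004,0.004,0]]'
```

```text
time_s: 22.07
tcp_pos: [0.521, 0.1367, 0.2002]
ee_rot: [2.231, 2.208, -0.002]
force: [1.2, -5.0, -0.8]
opening: 0.0574
finger_force: 49.1
time_s: 22.48
tcp_pos: [0.5207, 0.15, 0.2298]
ee_rot: [2.232, 2.209, -0.002]
force: [0.1, -3.8, -1.2]
opening: 0.0574
finger_force: 49.4
time_s: 22.9
tcp_pos: [0.521, 0.1694, 0.2541]
ee_rot: [2.232, 2.21, -0.001]
force: [-0.4, -4.6, 0.1]
opening: 0.0572
finger_force: 49.7
```

```bash
cat >> h.py <<'E'
def tilt(save,x0=.521,lo=.065):
    look("side",save);q=np.load(f"pics/{save}.npz")["P"].reshape(-1,3);s=readout.sense();t=s["tcp_pos"]
    m=(abs(q[:,0]-x0)<.013)&(q[:,2]>lo)&(q[:,2]<t[2]-.13)&(abs(q[:,1]-t[1]+.0)<.07)
    q=q[m]; v=np.polyfit(q[:,2],q[:,1],1)
    for _ in range(5):
        e=abs(q[:,1]-np.polyval(v,q[:,2]));k=e<.006; v=np.polyfit(q[k,2],q[k,1],1)
    print(len(q),k.sum(),"theta",90+np.degrees(np.arctan(v[0])),"alu y at z=0,60,100 mm",(np.polyval(v,[0,.06,.1])*1000).round(1),"top z",q[k,2].max(),"tcp",t.round(4),"op",s["opening"])
E
python3 -m pendant '[[0,0.0045,0.004,0],[0,0.005,0.004,0],[0,0.005,0.0035,0],[0,0.005,0.003,0],[0,0.0055,0.003,0]]'
python3 -m pendant '[[0,0.0055,0.0025,0],[0,0.006,0.002,0],[0,0.006,0.002,0],[0,0.006,0.0015,0],[0,0.006,0.001,0]]'
python3 -c "
from h import *
tilt('s6')"
```

```text
time_s: 23.32
tcp_pos: [0.5211, 0.1948, 0.2714]
ee_rot: [2.233, 2.209, 0.001]
force: [-0.2, -2.3, 0.5]
opening: 0.0575
finger_force: 49.9
time_s: 23.73
tcp_pos: [0.5208, 0.2246, 0.2795]
ee_rot: [-2.233, -2.209, 0.0]
force: [0.6, -2.3, -1.0]
opening: 0.0574
finger_force: 50.1
218 208 theta 74.06523440617006 alu y at z=0,60,100 mm [259.9 242.8 231.4] top z 0.13140681814112198 tcp [0.5207 0.2254 0.2796] op 0.05752917377531722
```

Tilt is 74°, the opening is steady and the pads are centred. I continue to lean it on the fence.

```bash
python3 -m pendant '[[0,0.0065,0.0005,0],[0,0.0065,0.0005,0],[0,0.0065,0,0],[0,0.0065,0,0],[0,0.006,0,0]]'
python3 -m pendant '[[0,0.006,-0.0005,0],[0,0.006,-0.0005,0],[0,0.006,-0.001,0],[0,0.005,-0.001,0],[0,0,0,0]]'
python3 -c "
from h import *
tilt('s7')"
```

```text
time_s: 24.2
tcp_pos: [0.5209, 0.2565, 0.2805]
ee_rot: [-2.233, -2.21, 0.0]
force: [0.6, -2.6, -0.8]
opening: 0.0576
finger_force: 50.2
time_s: 24.62
tcp_pos: [0.521, 0.2798, 0.2778]
ee_rot: [-2.232, -2.21, -0.001]
force: [-0.7, -1.4, 1.1]
opening: 0.0579
finger_force: 50.4
156 142 theta 99.04232040970956 alu y at z=0,60,100 mm [258.8 268.3 274.7] top z 0.13186320712381872 tcp [0.521  0.2794 0.2778] op 0.057107852114849145
```

Leaning at 99°, grip secure. Before moving I get the dock pose by fitting the rail-top shape in both fixed cameras. The carrier's known start pose gives the bias correction.

```bash
cat > dock.py <<'E'
from h import *
from scipy.optimize import minimize
t5=np.tan(np.radians(5))
def rails():
    w=27.5-15*np.tan(np.radians(20)); i1=w-100*t5
    return [np.array([[0,s*w],[100,s*i1],[100,s*50],[0,s*50]]) for s in(1,-1)]
for n in("scene0","side0"):
    D=np.load(f"pics/{n}.npz");hsv=cv2.cvtColor(D["im"],cv2.COLOR_BGR2HSV);P=D["P"]
    m=(hsv[...,0]>8)&(hsv[...,0]<25)&(hsv[...,1]>150)&(P[...,2]>.0115)&(P[...,2]<.019)&(abs(P[...,0]-.59)<.1)&(abs(P[...,1]+.17)<.09)
    v,u=np.nonzero(m); q=proj(n,np.c_[u,v],.015)*1000
    # raster model 1 px=1mm soft field
    q2=q
    def render(p):
        a=np.radians(p[2]);A=np.array([[np.cos(a),-np.sin(a)],[np.sin(a),np.cos(a)]])
        M=np.zeros((300,300),np.uint8)
        for r in rails(): cv2.fillPoly(M,[np.round(((r@A.T)+p[:2]-[450,-320])*8).astype(np.int32)],1,shift=3)
        return M
    O=np.zeros((300,300),np.uint8); k=np.round(q2-[450,-320]).astype(int); O[k[:,1],k[:,0]]=1
    O=cv2.morphologyEx(O,cv2.MORPH_CLOSE,np.ones((9,9)))
    f=lambda p: -(lambda M:(M&O).sum()/((M|O).sum()+1))(render(p))
    best=min((minimize(f,[x,y,a],method="Nelder-Mead",options=dict(initial_simplex=[[x,y,a],[x+6,y,a],[x,y+6,a],[x,y,a+5]])) for x in(575,585) for y in(-110,-120) for a in(-76,-82)),key=lambda r:r.fun)
    print(n,len(q),best.x.round(2),-best.fun)
    carrier(n,(.491,.081),rad=.085)
c=proj("w0",[(364,351),(386,348),(365,358),(387,352)],.015)*1000;print("w0 rail mouth corners",c.round(1))
E
python3 dock.py
```

```text
scene0 857 [ 580.37 -124.97  -81.03] 0.745561390347587
scene0 z 0.0133 wide end [484.3  18.8] nose [502.3 145.7] len 128.2 widths 60.4 41.4 yaw 81.93
side0 343 [ 578.81 -119.36  -79.52] 0.6245283018867924
side0 z 0.0128 wide end [485.6  18.9] nose [501.1 150.7] len 132.7 widths 47.6 29.4 yaw 83.29
w0 rail mouth corners [[ 525.7 -107.2]
 [ 550.5 -106.4]
 [ 526.  -116.6]
 [ 551.2 -111.8]]
```

```bash
python3 - <<'E'
from h import *
from scipy.optimize import minimize
t5=np.tan(np.radians(5));w=27.5-15*np.tan(np.radians(20))
b={"scene0":(2.4,1.6),"side0":(2.4,4.2)}
for n in b:
  for bar in (0,1):
    D=np.load(f"pics/{n}.npz");hsv=cv2.cvtColor(D["im"],cv2.COLOR_BGR2HSV);P=D["P"]
    m=(hsv[...,0]>8)&(hsv[...,0]<25)&(hsv[...,1]>150)&(P[...,2]>.0115)&(P[...,2]<.019)&(abs(P[...,0]-.59)<.1)&(abs(P[...,1]+.17)<.09)
    v,u=np.nonzero(m); q=proj(n,np.c_[u,v],.015)*1000-b[n]
    O=np.zeros((300,300),np.uint8); k=np.round(q-[450,-320]).astype(int); O[k[:,1],k[:,0]]=1
    O=cv2.morphologyEx(O,cv2.MORPH_CLOSE,np.ones((9,9)))
    def render(p):
        a=np.radians(p[2]);A=np.array([[np.cos(a),-np.sin(a)],[np.sin(a),np.cos(a)]]);M=np.zeros((300,300),np.uint8)
        S=[np.array([[0,s*w],[100,s*(w-100*t5)],[100,s*50],[0,s*50]]) for s in(1,-1)]
        if bar: S.append(np.array([[100,-50],[118,-50],[118,50],[100,50.]]))
        for r in S: cv2.fillPoly(M,[np.round(((r@A.T)+p[:2]-[450,-320])*8).astype(np.int32)],1,shift=3)
        return M
    f=lambda p:-(lambda M:(M&O).sum()/((M|O).sum()+1))(render(p))
    r=min((minimize(f,[x,y,a],method="Nelder-Mead",options=dict(initial_simplex=[[x,y,a],[x+6,y,a],[x,y+6,a],[x,y,a+5]])) for x in(570,580) for y in(-105,-120) for a in(-76,-82)),key=lambda r:r.fun)
    print(n,bar,r.x.round(2),-r.fun)
    cv2.imwrite(f"pics/fit_{n}{bar}.png",cv2.resize(np.dstack([render(r.x)*0,render(r.x)*255,O*255]),None,fx=1.2,fy=1.2))
a=[cv2.imread(f"pics/fit_{n}1.png") for n in b];cv2.imwrite("pics/fit.png",np.hstack(a))
E
```

```text
scene0 0 [ 577.14 -127.23  -79.77] 0.727784730913642
scene0 1 [ 574.82 -111.02  -80.69] 0.826968411126827
side0 0 [ 575.8  -120.    -79.03] 0.6252835896143181
side0 1 [ 574.9  -110.05  -80.76] 0.7091633466135459
```

View pics/fit.png

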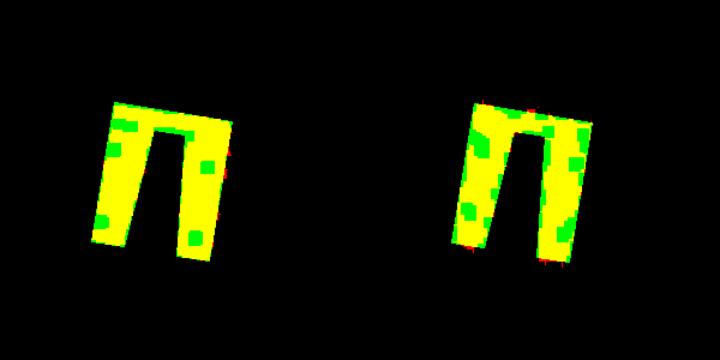

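Fit is good: mouth at (575,-110), direction -80.7°. I carry the upright carrier to just before the mouth and touch its nose down.

```bash
python3 -m pendant '[[0,-0.003,0.01,0],[0,-0.006,0.01,0],[0,-0.01,0.01,0],[0.002,-0.017,0.005,0],[0.003,-0.025,0,0.01]]' 1 45 
python3 -m pendant '[[0.004,-0.028,0,0.0164],[0.004,-0.028,0,0.0164],[0.004,-0.028,0,0.0164],[0.004,-0.028,0,0.0164],[0.004,-0.028,0,0.0164]]' >/dev/null
python3 -m pendant '[[0.004,-0.028,0,0.0164],[0.004,-0.028,0,0.0164],[0.004,-0.028,0,0.0164],[0.004,-0.028,0,0.0164],[0.004,-0.023,0,0.0164]]'
python3 -m pendant '[[0,0,-0.015,0],[0,0,-0.012,0],[0,0,-0.005,0],[0,0,0,0]]'
python3 -c "
from h import *
tilt('s8',x0=.565,lo=.02)"
```

```text
time_s: 25.08
tcp_pos: [0.5267, 0.2178, 0.3159]
ee_rot: [2.219, 2.221, 0.009]
force: [0.4, -0.1, -2.2]
opening: 0.0575
finger_force: 50.2
time_s: 25.92
tcp_pos: [0.5658, -0.0601, 0.3142]
ee_rot: [2.033, 2.393, 0.001]
force: [0.2, -0.1, -2.6]
opening: 0.0574
finger_force: 50.2
time_s: 26.25
tcp_pos: [0.565, -0.057, 0.2794]
ee_rot: [-2.031, -2.393, 0.001]
force: [-0.5, 0.2, -2.6]
opening: 0.0572
finger_force: 50.2
246 221 theta 94.95382043249892 alu y at z=0,60,100 mm [-70.1 -64.9 -61.4] top z 0.13486596641184478 tcp [ 0.5654 -0.0567  0.2801] op 0.05764174909725618
```

```bash
python3 -m pendant '[[0,0,-0.004,0],[0,0,-0.003,0],[0,0,0,0]]'
python3 -m pendant '[[-0.0007,0.0043,-0.0008,0],[-0.0007,0.0043,-0.0008,0],[-0.0007,0.0043,-0.0008,0],[-0.0007,0.0043,-0.0008,0],[-0.0007,0.0043,-0.0008,0]]'
python3 -c "
from h import *
tilt('s9',x0=.565,lo=.02)"
```

```text
time_s: 26.55
tcp_pos: [0.5672, -0.0569, 0.2785]
ee_rot: [2.029, 2.396, -0.001]
force: [-6.0, 0.6, 16.3]
opening: 0.0577
finger_force: 51.4
time_s: 26.97
tcp_pos: [0.5642, -0.0352, 0.2741]
ee_rot: [2.027, 2.393, 0.004]
force: [-1.9, -0.0, 8.6]
opening: 0.0571
finger_force: 51.7
221 201 theta 105.41082491137502 alu y at z=0,60,100 mm [-70.1 -53.6 -42.6] top z 0.12958317005603126 tcp [ 0.5641 -0.0344  0.2738] op 0.057294845855285784
```

Rotating about the planted nose as intended (105°). I continue.

```bash
python3 -m pendant '[[-0.0007,0.0041,-0.0014,0],[-0.0007,0.0041,-0.0015,0],[-0.0007,0.0041,-0.0015,0],[-0.0007,0.0041,-0.0016,0],[-0.0007,0.0041,-0.0016,0]]'
python3 -m pendant '[[-0.0006,0.0038,-0.002,0],[-0.0006,0.0038,-0.0022,0],[-0.0006,0.0038,-0.0022,0],[-0.0006,0.0038,-0.0023,0],[-0.0006,0.0038,-0.0024,0]]'
python3 -m pendant '[[-0.0005,0.0034,-0.0027,0],[-0.0005,0.0034,-0.0028,0],[-0.0005,0.0034,-0.0028,0],[-0.0005,0.0034,-0.0029,0],[-0.0005,0.0034,-0.003,0]]'
python3 -c "
from h import *
tilt('s10',x0=.558,lo=.02)"
```

```text
time_s: 27.43
tcp_pos: [0.5609, -0.0143, 0.2657]
ee_rot: [2.027, 2.393, 0.006]
force: [0.4, 1.3, 6.2]
opening: 0.0576
finger_force: 52.0
time_s: 27.85
tcp_pos: [0.5576, 0.0049, 0.2537]
ee_rot: [2.028, 2.393, 0.006]
force: [-0.0, 2.4, 5.1]
opening: 0.0574
finger_force: 51.9
time_s: 28.27
tcp_pos: [0.5543, 0.0217, 0.2378]
ee_rot: [2.03, 2.394, 0.004]
force: [1.0, 2.8, 3.4]
opening: 0.0571
finger_force: 51.2
58 44 theta 132.2819529761149 alu y at z=0,60,100 mm [-59.3  -4.8  31.6] top z 0.0964316023184486 tcp [0.5538 0.022  0.2368] op 0.0574453597056989
```

```bash
python3 -m pendant '[[-0.0005,0.0028,-0.0032,0],[-0.0005,0.0028,-0.0033,0],[-0.0005,0.0028,-0.0034,0],[-0.0004,0.0028,-0.0035,0],[-0.0004,0.0028,-0.0036,0]]'
python3 -m pendant '[[-0.0004,0.0022,-0.0037,0],[-0.0004,0.0022,-0.0038,0],[-0.0004,0.0022,-0.0038,0],[-0.0003,0.0022,-0.0039,0],[-0.0003,0.0022,-0.0039,0]]'
python3 -m pendant '[[-0.0002,0.0015,-0.0041,0],[-0.0002,0.0015,-0.0041,0],[-0.0002,0.0015,-0.0042,0],[-0.0003,0.0015,-0.0042,0],[-0.0003,0.0015,-0.0042,0]]'
python3 -m pendant '[[-0.0001,0.0008,-0.0042,0],[-0.0001,0.0008,-0.0042,0],[-0.0001,0.0008,-0.0042,0],[-0.0001,0.0005,-0.0042,0],[0,0,0,0]]'
```

```text
time_s: 28.73
tcp_pos: [0.5508, 0.0346, 0.2188]
ee_rot: [-2.032, -2.395, 0.002]
force: [1.1, -0.6, -1.3]
opening: 0.0574
finger_force: 49.9
time_s: 29.15
tcp_pos: [0.5489, 0.0458, 0.1998]
ee_rot: [-2.033, -2.394, 0.002]
force: [-0.2, -1.2, 0.3]
opening: 0.0574
finger_force: 48.8
time_s: 29.57
tcp_pos: [0.5482, 0.0534, 0.1794]
ee_rot: [2.033, 2.395, 0.0]
force: [1.0, -0.3, 0.5]
opening: 0.0574
finger_force: 47.9
time_s: 29.98
tcp_pos: [0.5491, 0.0558, 0.1688]
ee_rot: [-2.031, -2.395, 0.006]
force: [-17.4, -4.9, 40.0]
opening: 0.0574
finger_force: 71.3
```

```bash
python3 -m pendant '[[0,0,0.004,0],[0,0,0.001,0]]'
python3 -m pendant '[[0,0,0,0],[0,0,0,0],[0,0,0,0],[0,0,0,0]]' 0 45
python3 -m pendant '[[0,0,0.03,0],[0,0,0.04,0],[0,0,0.04,0],[0,0,0.04,0],[0,0,0.04,0]]' >/dev/null
python3 -m pendant '[[0,-0.01,0,0],[0,0,0,0],[0,0,0,0]]'
python3 - <<'E'
from h import *
look("wrist","w7"); carrier("w7",(.56,-.02),rad=.11)
s=readout.sense();y=R.from_rotvec(s["ee_rot"]).as_matrix()[:,1];print(s["tcp_pos"],"tool y ang",np.degrees(np.arctan2(y[1],y[0])))
look("side","s11"); carrier("s11",(.558,-.012),rad=.09)
E
```

```text
time_s: 30.15
tcp_pos: [0.5485, 0.0561, 0.1696]
ee_rot: [2.032, 2.393, 0.003]
force: [0.9, -1.5, -0.0]
opening: 0.0575
finger_force: 49.5
time_s: 30.48
tcp_pos: [0.5474, 0.0563, 0.1672]
ee_rot: [-2.032, -2.394, 0.001]
force: [0.1, 0.4, 0.3]
opening: 0.0857
finger_force: 0.0
time_s: 31.15
tcp_pos: [0.5475, 0.046, 0.3575]
ee_rot: [-2.033, -2.394, 0.0]
force: [0.1, 0.5, -0.4]
opening: 0.0856
finger_force: 0.0
w7 z 0.0133 wide end [547.7  57.3] nose [569.3 -69.9] len 129.0 widths 53.9 33.7 yaw -80.36
[0.54705519 0.04624077 0.35616799] tool y ang 9.337019337270569
s11 z 0.012 wide end [547.9  62.9] nose [574.7 -66.1] len 131.7 widths 40.1 12.8 yaw -78.24
```

View pics/w7.png

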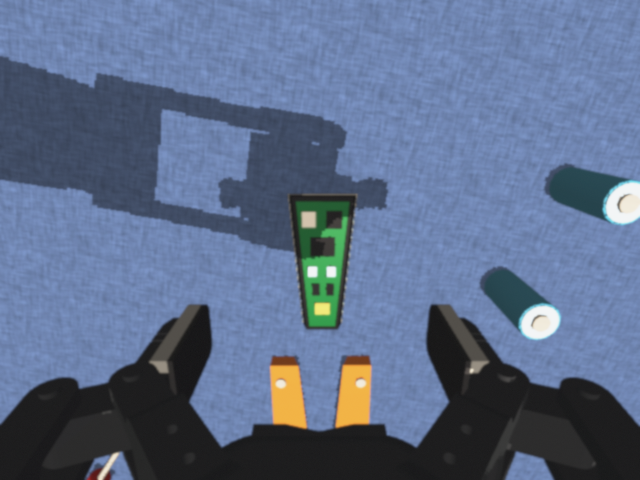

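Circuit side is up, and the carrier (nose at (322,328)) is aligned with the rails' mouth (inner edges at 297 and 342). I push it in with nearly closed fingers at the wide end.

```bash
python3 -m pendant '[[-0.002,0.02,-0.02,0],[-0.002,0.021,-0.03,0],[0,0,-0.04,0],[0,0,-0.035,0],[0,0,-0.03,0]]' 0.75 40 >/dev/null
python3 -m pendant '[[0,0,-0.015,0],[0,0,-0.008,0],[0,0,0,0],[0,0,0,0]]'
python3 -m pendant '[[0.0013,-0.0079,0,0],[0.0013,-0.0079,0,0],[0.0008,-0.0049,0,0],[0.0008,-0.0049,0,0],[0.0008,-0.0049,0,0]]'
python3 -m pendant '[[0.0013,-0.0079,0,0],[0.0013,-0.0079,0,0],[0.0013,-0.0079,0,0],[0.0013,-0.0079,0,0],[0,0,0,0]]'
python3 - <<'E'
from h import *
look("scene","c8"); carrier("c8",(.568,-.06),rad=.09); look("side","s12"); carrier("s12",(.568,-.06),rad=.09)
E
```

```text
time_s: 32.0
tcp_pos: [0.5435, 0.0873, 0.1792]
ee_rot: [-2.032, -2.394, 0.002]
force: [0.5, -0.0, -0.8]
opening: 0.0214
finger_force: 0.0
time_s: 32.42
tcp_pos: [0.5494, 0.056, 0.1811]
ee_rot: [2.033, 2.394, 0.003]
force: [-0.4, 1.7, 1.7]
opening: 0.0213
finger_force: 0.9
time_s: 32.83
tcp_pos: [0.5543, 0.0233, 0.18]
ee_rot: [2.033, 2.393, -0.001]
force: [0.2, 0.2, 0.8]
opening: 0.0215
finger_force: 0.0
c8 z 0.0125 wide end [559.   14.1] nose [ 578.8 -113.2] len 128.8 widths 47.2 29.7 yaw -81.15
s12 z 0.0141 wide end [ 559.2 -141.5] nose [ 542.  -110.5] len 35.4 widths 13.0 12.3 yaw 118.97
```

```bash
python3 -m pendant '[[0.0013,-0.0079,-0.001,0],[0.0013,-0.0079,-0.001,0],[0.0013,-0.0079,0,0],[0.0013,-0.0079,0,0],[0.0013,-0.0079,0,0]]'
python3 -m pendant '[[0.0013,-0.0079,0,0],[0.0013,-0.0079,0,0],[0.0013,-0.0079,0,0],[0.0006,-0.0039,0,0],[0,0,0,0]]'
python3 -m pendant '[[0.0006,-0.0039,0,0],[0.0006,-0.0039,0,0],[0,0,0,0]]'
python3 -m pendant '[[0.0006,-0.0039,0,0],[0,0,0,0]]'
```

```text
time_s: 33.35
tcp_pos: [0.5604, -0.0153, 0.1777]
ee_rot: [-2.033, -2.395, 0.001]
force: [-0.2, 0.0, -0.3]
opening: 0.0214
finger_force: 0.4
time_s: 33.77
tcp_pos: [0.5654, -0.0432, 0.1782]
ee_rot: [2.033, 2.393, 0.0]
force: [-0.8, 0.9, 0.3]
opening: 0.0216
finger_force: 0.0
time_s: 34.02
tcp_pos: [0.5664, -0.0503, 0.1782]
ee_rot: [2.032, 2.395, -0.0]
force: [1.0, -0.7, -0.1]
opening: 0.0213
finger_force: 0.0
time_s: 34.18
tcp_pos: [0.5669, -0.0541, 0.1781]
ee_rot: [2.032, 2.395, -0.0]
force: [-0.9, 0.6, -0.5]
opening: 0.0215
finger_force: 0.0
```

```bash
for i in 1 2 3 ; do python3 -m pendant '[[0.0006,-0.0035,0,0],[0,0,0,0]]'; done
```

```text
time_s: 34.35
tcp_pos: [0.5674, -0.0575, 0.178]
ee_rot: [2.033, 2.395, -0.0]
force: [0.3, 1.3, -0.1]
opening: 0.0212
finger_force: 0.2
time_s: 34.52
tcp_pos: [0.5677, -0.0602, 0.178]
ee_rot: [-2.032, -2.393, -0.001]
force: [-1.1, 5.0, 1.7]
opening: 0.0217
finger_force: 2.5
time_s: 34.68
tcp_pos: [0.568, -0.0615, 0.178]
ee_rot: [-2.03, -2.387, -0.007]
force: [-1.7, 13.9, 5.5]
opening: 0.0216
finger_force: 7.1
```

Tight at the expected spot. One more nudge, then retreat and check.

```bash
python3 -m pendant '[[0.0004,-0.0025,0,0],[0,0,0,0],[0,0,0,0]]'
python3 -m pendant '[[-0.001,0.006,0,0],[-0.003,0.02,0,0],[-0.003,0.02,0,0],[0,0.01,0.03,0],[0,0,0.04,0]]' >/dev/null
python3 -m pendant '[[0,0,0.04,0],[0,0,0.04,0],[0,0,0.03,0],[0,0,0,0],[0,0,0,0]]'
python3 - <<'E'
from h import *
look("wrist","w8"); look("scene","c9")
D=np.load("pics/w8.npz");P=D["P"]; hsv=cv2.cvtColor(D["im"],cv2.COLOR_BGR2HSV)
s=readout.sense();print(s["tcp_pos"])
for n,b in(("c9",(2.4,1.6)),("w8",(0,0))):
    D=np.load(f"pics/{n}.npz");P=D["P"];hsv=cv2.cvtColor(D["im"],cv2.COLOR_BGR2HSV)
    g=(hsv[...,0]>40)&(hsv[...,0]<80)&(hsv[...,1]>80)&(np.hypot(P[...,0]-.578,P[...,1]+.13)<.1)
    q=P[g]*1000; q[:,:2]-=b
    d=np.array([.1616,-.9869]);r=q[:,:2]-[575,-110.5];t=r@d;l=r@[.9869,.1616]
    print(n,len(q),"z",np.median(q[:,2]),"t",np.percentile(t,[1,50,99]),"lat",np.median(l),"slope deg",np.degrees(np.polyfit(t,l,1)[0]) if len(q)>9 else 0)
E
```

```text
time_s: 34.93
tcp_pos: [0.5681, -0.0622, 0.178]
ee_rot: [-2.029, -2.385, -0.009]
force: [-2.7, 19.5, 7.8]
opening: 0.0214
finger_force: 10.0
time_s: 35.77
tcp_pos: [0.5631, -0.0113, 0.3614]
ee_rot: [2.028, 2.39, 0.005]
force: [0.3, 0.9, -0.3]
opening: 0.0212
finger_force: 0.0
[ 0.56148466 -0.0109558   0.35696223]
c9 379 z 12.730799853871154 t [-39.17535258  13.20333336  84.20688438] lat -2.824664442845215 slope deg -2.015422357273237
w8 2937 z 13.268217572559692 t [-36.71543326  16.3619496   85.88226682] lat 0.9673287900390944 slope deg -0.7829025506512013
```

```bash
python3 -c "
from plant import env; print(env.close_job())"
```

```text
the job is handed in; nothing more can be done
None
```

The carrier was stood up against the fence, turned circuit side up and pushed into the dovetail way until it wedged. The final camera check put its centre about 24 mm past the mouth, and I handed the job in at about 36 s; the hand-in returned no verdict.

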